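# Move the washed stove knobs to the carrier in reverse order

## Task

The four washed stove knobs stand in a row on the plywood drying board; move them all to the grey knob carrier, one in each place, in the reverse order: the knob that stood leftmost goes to the rightmost place and so on, because the fitter across the bench will turn the carrier round. Set each knob down upright in the middle of its dark pad, gently, without dropping it.

Things in the scene. Friction and masses are not known exactly. Their poses are not given: they have to be found in the camera images.
- knob_drum_center (a point): Stove knob, plain steel drum with fine ribs: 44 mm diameter, 38 mm high, about 70 g, loose. Point: its centre, 19 mm above its underside; z up.
- knob_bar_center (a point): Stove knob, black plastic, loose, about 50 g, 38 mm high: round skirt 52 mm across, 8 mm thick; above it (8 to 38 mm up) a bar grip 16 mm thick (knob's x) by 50 mm long (knob's y). The bar starts roughly along the row (within 12 degrees). Grip it high, fingertips above the skirt. Point: its centre, 19 mm above its underside; z up.
- knob_block_center (a point): Stove knob, black plastic square block with rounded edges: 36 x 36 mm, 38 mm high, about 60 g, loose; its sides start roughly parallel to the board's. Point: its centre, 19 mm above its underside; z up.
- knob_step_center (a point): Stove knob, steel, stepped, loose, about 60 g, 38 mm high: round skirt 52 mm across, 8 mm thick; above it (8 to 38 mm up) a round grip 28 mm across. Grip it high, fingertips above the skirt. Point: its centre, 19 mm above its underside; z up.
- dish_round: Large round white plastic dish, 64 mm across, 6 mm high, under the drum knob at the start. Fixed, flat-topped; stays to show where that knob stood. Origin: centre of its underside; axes parallel to the board's.
- dish_square: Square white plastic dish, 58 x 58 mm, 6 mm high, under the bar knob at the start. Fixed, flat-topped; stays to show where that knob stood. Origin: centre of its underside; axes parallel to the board's.
- dish_oblong: Oblong white plastic dish, 64 mm (x) by 50 mm (y), 6 mm high, under the block knob at the start. Fixed, flat-topped; stays to show where that knob stood. Origin: centre of its underside; axes parallel to the board's.
- dish_small: Small round white plastic dish, 57 mm across, 6 mm high, under the stepped knob at the start. Fixed, flat-topped; stays to show where that knob stood. Origin: centre of its underside; axes parallel to the board's.
- board: Fixed plywood drying board, 70 mm (x) by 400 mm (y), 12 mm thick; a small white pot stands at its +y end. On it the dishes stand in a row at x = 0, y = -112.5, -37.5, 37.5, 112.5 mm, in any order. Origin: underside, at the middle of that row. +y is roughly the robot's left (within 9 degrees). Either rack may be the nearer to the robot.
- carrier: Fixed grey plastic plate 70 mm (x) by 304 mm (y), 12 mm thick; 4 mm fins across it, 16 mm above its top, at y = -150, -75, 0, 75, 150 mm part four places. Each has a flat dark round pad, 54 mm, level with the top, at x = 0, y = -112.5, -37.5, 37.5, 112.5 mm. Long edges open. Origin: centre of underside. +y is roughly the robot's left (within 9 degrees).
Things that resemble listed ones, but are neither listed nor needed, are in the scene too. What is shaped like the part that bears knob_drum_center but pink is not meant.

How it is judged:
By the outcome, as a careful person would: the job done as asked, in the order asked, and still so for the second after the job is handed in, with the robot touching nothing.
It also fails if it takes over 112 s, if anything falls off the work surface, if the arm or the gripper's body presses on something with over 40 N, if the wrist force passes 120 N, or if a joint passes its speed limit or range.

## Robot

A 6-joint arm with a two-finger parallel gripper is mounted at the origin on the work surface. World frame = base frame: x ahead of the robot, y to its left, z up, the work surface at z = 0. Lengths are in mm, angles in rad, forces in N, time in s.
With the tool pointing down it reaches from about 275 to 1000 mm from the base axis. Payload 8.4 kg.
Tool frame: the origin (TCP) lies midway between the tips of the shut fingers; the grasp point (between the pads) lies behind it (r.pinch_z is the z of the grasp point in the tool frame, in mm); z points along the fingers, y is the direction in which the jaws open and shut (so a half turn about z gives the same grasp; the last joint's range is limited). The gripper opens to 85 mm and grips with 20 to 120 N. Pads are 22 mm wide; open, the fingers measure 114 mm over their backs; the gripper's body (76 mm by 85 mm) begins 54 mm behind the grasp point. The pads swing forward as they close: fully open they stand 13 mm farther back than shut.
Start: joints at [1.142, 0.353, 1.633, -0, 1.155, -0.002], TCP at [258.724, 568.937, 231.281] pointing down, gripper open.
Joint ranges: [-2.63, 2.63], [-0.92, 2.1], [0.06, 2.66], [-1.3, 4.44], [0, 2.69], [-3.02, 3.02]. Speed limits (rad/s): [2.22, 2.22, 2.79, 3.14, 3.14, 3.14].

## Interface

Orientations are given as [roll, pitch, yaw] about the fixed x, y, z axes, in that order (R = Rz(yaw) Ry(pitch) Rx(roll)).
In Python, from rig import r, optics, ticket gives the robot as it stands.
- The arm moves only by the shell command python3 -m jog 'ROWS' [FORCE]. ROWS is text: rows parted by semicolons, each of 7 numbers parted by spaces: the closure in counts, from 0 (fully open) to 255 (shut), then the shift along the tool's x, y, z in mm, then the turn, a rotation vector about the tool's x, y, z in degrees. A call has 1 to 5 rows; each row shifts and turns the pose as measured when the row begins, along the tool's axes as they then stand; what a row does not reach is not made up. A row lasts 1/12 s, in which the tool goes at most 41.7 mm and 7.16 degrees, less where a joint would pass 70% of its speed; a pose out of reach is approached as far as the arm can. A call with a gripper value outside its range is refused whole. The fingers move at their own pace and stop on an object; FORCE is the grip in N (left out, the last holds). Time passes only in rows, so rows that do not move let the fingers close. It gives the time, the measured TCP pose, the force and the opening at its end, in the units of the state.
- r.sense(): the state, without advancing time (a new reading comes with each control period).
- optics.grab_frame(name): name is "side" or "top" or "wrist"; returns the picture (480x640x3 uint8, red, green, blue); there is no depth.
- optics.camera_info(name): a dict with "fx", "fy", "cx", "cy" (pixels), "world_from_camera" (4x4, takes a point from camera to world coordinates). Camera axes: x right, y down, z forward; pixel columns grow to the right and rows downward; lengths in mm; the calibration is good to about 2 mm. The wrist camera is an equidistant fisheye: a pixel r from the principal point sees the ray r / f radians off the axis. A picture is of the moment at which its call begins: read the wrist's pose just before it. camera_info takes no time and is no camera call; for the wrist camera it gives the pose at the moment of the call.
- ticket.sign_off(): hands the job in, once; it reports no verdict.
The state is a dict: "clock": time; "qpos": joint angles; "qvel": joint speeds; "joint_efforts": joint torques, N m; "eef_pos": TCP position; "tcp_rot": TCP orientation; "contact_force": force on the tool from outside, world axes, zero at the start; "wrist_torque": the same for the moment, N m; "opening": opening from 0.0 (shut) to 1.0 (fully open).
Only numpy, scipy, OpenCV 4.12 (cv2) and the standard library are available. Lean on these libraries where they do the work, as an engineer would, in place of code of your own. Each camera call takes 0.05 s, during which the arm holds its last target.

## Working session

There is one attempt and no reset: what is moved stays moved. The work goes in short steps, Python scripts to look and compute and a shell command to move; the robot and the scene stay as the last step left them, time stands still between calls to the robot, and variables do not carry over. Pictures are saved under pics/ and viewed, and the job is handed in when it is done.

```bash
ls; mkdir -p pics; python3 - <<'E'
from rig import r, optics, ticket
import cv2
s=r.sense();print(s, r.pinch_z)
for n in("side","top","wrist"):
    i=optics.camera_info(n);print(n,i)
    cv2.imwrite(f"pics/{n}0.png",optics.grab_frame(n)[:,:,::-1])
E
```

```text
pics
{'clock': 0.0, 'qpos': array([ 1.14163408e+00,  3.53639287e-01,  1.63413484e+00, -9.54117252e-06,
        1.15518306e+00, -2.40686622e-03]), 'qvel': array([ 0.00156619, -0.00100097, -0.00063021,  0.0021936 ,  0.00043075,
        0.00043109]), 'joint_efforts': array([-2.02167204e-03, -6.05236244e+01, -3.42079496e+01, -1.57206414e-04,
        9.07876936e-03,  4.33827864e-06]), 'eef_pos': array([258.51055826, 568.51534821, 230.56690491]), 'tcp_rot': array([-3.14022810e+00,  5.43939109e-06,  2.71484113e+00]), 'contact_force': array([-0.15856188,  0.2402078 ,  0.22711662]), 'wrist_torque': array([0.02306469, 0.0544695 , 0.00101797]), 'opening': 1.0044375390217244} -18.700000000000003
side {'fx': 458.14304638758625, 'fy': 458.14304638758625, 'cx': 318.06641612248865, 'cy': 236.18146336496054, 'world_from_camera': array([[-9.54991652e-01, -2.12262875e-01,  2.07208633e-01,
         3.55821717e+02],
       [-2.96508157e-01,  7.03319193e-01, -6.46084379e-01,
         3.31209756e+02],
       [-8.59408063e-03, -6.78444238e-01, -7.34601632e-01,
         5.53241318e+02],
       [ 0.00000000e+
[... 307 characters left out ...]
6632579e-02,  7.51923573e-03,
        -8.22997723e+01],
       [-1.04318736e-02, -1.82273732e-01, -9.83192485e-01,
         8.08551538e+02],
       [ 0.00000000e+00,  0.00000000e+00,  0.00000000e+00,
         1.00000000e+00]])}
wrist {'fx': 371.64829954431775, 'fy': 371.64829954431775, 'cx': 318.1505048328459, 'cy': 231.80115513922956, 'world_from_camera': array([[ 4.14122047e-01,  8.69435407e-01,  2.69416042e-01,
         1.89785167e+02],
       [ 9.10221356e-01, -3.95604087e-01, -1.22451991e-01,
         6.00667666e+02],
       [ 1.17990796e-04,  2.95938304e-01, -9.55207049e-01,
         3.72813687e+02],
       [ 0.00000000e+00,  0.00000000e+00,  0.00000000e+00,
         1.00000000e+00]])}
```

View pics/top0.png

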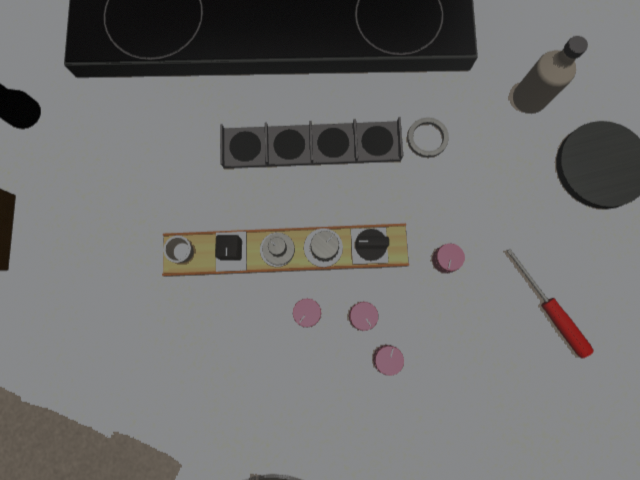

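View pics/side0.png

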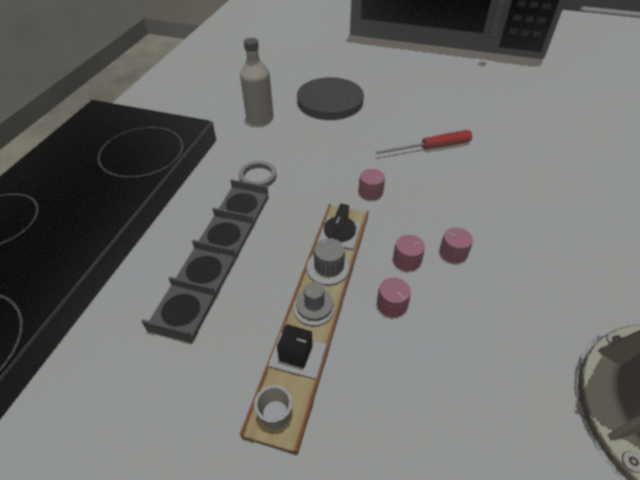

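View pics/wrist0.png

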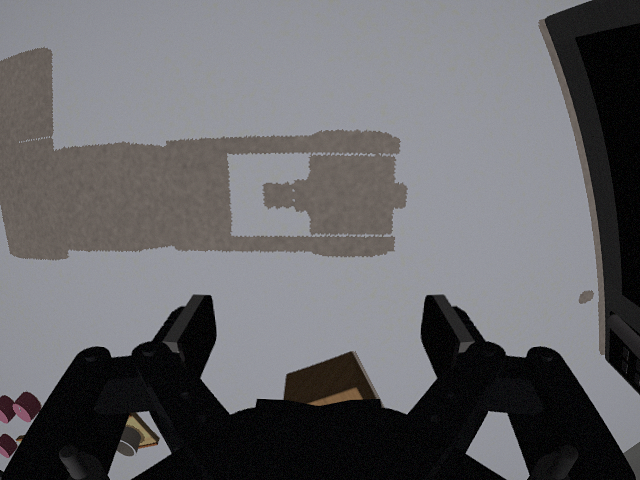

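The top view shows the board row at (163–408, 225–275) with the pot at its left end (+y). From left to right the knobs are the block (228,247), step (277,248), drum (324,247) and bar (371,244). The carrier is at (222–402, 120–168). The four pink drums at (450,257), (307,313), (364,316) and (390,360) are decoys, so the drum meant is the steel one at (324,247). I'll enlarge to confirm.

```bash
python3 - <<'E'
import cv2
im=cv2.imread("pics/top0.png")
a=cv2.resize(im[210:290,155:415],None,fx=3,fy=3,interpolation=cv2.INTER_CUBIC)
b=cv2.resize(im[110:180,155:415],None,fx=3,fy=3,interpolation=cv2.INTER_CUBIC)
cv2.imwrite("pics/crop0.png",cv2.convertScaleAbs(cv2.vconcat([b,a]),alpha=1.4,beta=20))
E
```

```text
(no output)
```

View pics/crop0.png

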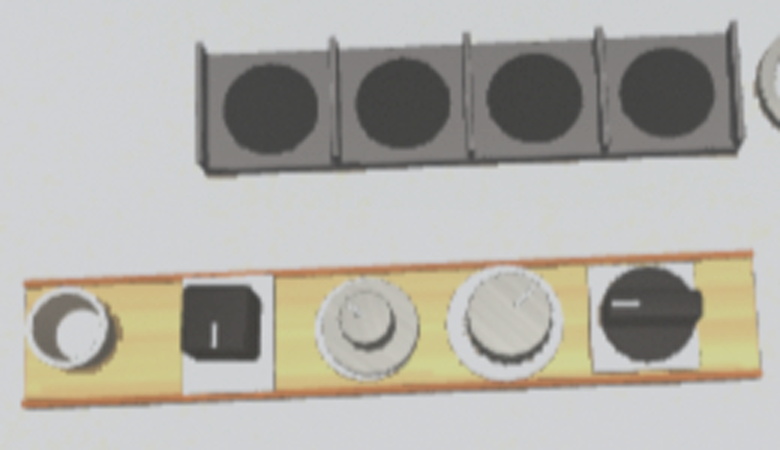

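The crop confirms it. The steel ribbed drum is on the large round dish, third from the left, with the block on the oblong dish, the step on the small round dish and the bar on the square one. Next I'll measure from the top and side views.

```bash
cat > h.py <<'E'
import numpy as np, cv2
from rig import r, optics, ticket
def ray(n,uv,z,info=None):
    i=info or optics.camera_info(n);T=i["world_from_camera"]
    u=(uv[0]-i["cx"])/i["fx"];v=(uv[1]-i["cy"])/i["fy"]
    if n=="wrist":
        t=np.hypot(u,v);d=np.array([u*np.sin(t)/t,v*np.sin(t)/t,np.cos(t)])
    else:d=np.array([u,v,1.])
    d=T[:3,:3]@d;o=T[:3,3]
    return o+d*(z-o[2])/d[2]
def proj(n,p,info=None):
    i=info or optics.camera_info(n);T=np.linalg.inv(i["world_from_camera"])
    c=T[:3,:3]@np.array(p)+T[:3,3]
    if n=="wrist":
        t=np.arctan2(np.hypot(c[0],c[1]),c[2]);q=c[:2]/np.hypot(*c[:2])*t
    else:q=c[:2]/c[2]
    return q[0]*i["fx"]+i["cx"],q[1]*i["fy"]+i["cy"]
E
python3 - <<'E'
from h import *
for n,(x0,y0,x1,y1) in dict(top=(218,112,408,172),side=(140,170,275,345)).items():
    im=cv2.imread(f"pics/{n}0.png");g=im.max(2)
    m=np.zeros_like(g);m[y0:y1,x0:x1]=(g[y0:y1,x0:x1]<58)*255
    P=[]
    for c in cv2.findContours(m,0,1)[0]:
        if cv2.contourArea(c)>150:
            e=cv2.fitEllipse(c);p=ray(n,e[0],12);P.append(p);print(n,'pad',np.round(e[0],1),np.round(e[1],1),cv2.contourArea(c),p.round(1))
    hsv=cv2.cvtColor(im,cv2.COLOR_BGR2HSV)
    m=((hsv[...,1]>80)&(hsv[...,0]>3)&(hsv[...,0]<35)&(hsv[...,2]>70)).astype(np.uint8)*255
    if n=="top": m[300:]=0;m[:200]=0;m[:,:140]=0;m[:,420:]=0
    else: m[:200]=0
    m=cv2.morphologyEx(m,cv2.MORPH_CLOSE,np.ones((3,3)))
    if n=='side': m[:,375:]=0;m[:,:240]=0
    pts=cv2.findNonZero(m);b=cv2.minAreaRect(pts);print(n,'board rect',b,[ray(n,q,12).round(1) for q in cv2.boxPoints(b)])
E
```

```text
top pad [244.8 145.8] [29.1 31.1] 708.5 [654.2  47.1  12. ]
top pad [288.9 144. ] [29.3 30.9] 709.5 [655.9 -28.1  12. ]
top pad [332.8 142.3] [29.3 31.1] 711.5 [ 657.7 -102.9   12. ]
top pad [376.9 140.4] [29.2 30.9] 706.0 [ 659.6 -178.    12. ]
top pad [310.1 146. ] [ 40.2 215.5] 217.0 [651.7 -64.2  12. ]
top board rect ((284.20361328125, 249.3873291015625), (42.67131042480469, 246.2446746826172), 87.61405944824219) [array([505.1, 184.7,  12. ]), array([ 515.4, -221.1,   12. ]), array([ 444.8, -220.7,   12. ]), array([434.6, 178.8,  12. ])]
side pad [180.2 309.7] [29.4 39.2] 903.5 [652.2  45.4  12. ]
side pad [203.4 269.2] [25.8 35.4] 714.0 [654.3 -29.8  12. ]
side pad [193.8 292. ] [ 46.7 127.8] 708.5 [648.2  12.5  12. ]
side pad [223.7 233.9] [22. 32.] 549.0 [ 656.2 -105.4   12. ]
side pad [234.1 222.6] [19.1 42.7] 166.5 [ 650.8 -133.9   12. ]
side pad [241.6 203. ] [18.3 30.3] 429.0 [ 658.1 -181.2   12. ]
side pad [157.3 191.4] [40.4 77.3] 1687.5 [ 814.  -165.7   12. ]
side board rect ((304.26824951171875, 324.41461181640625), (60.03152847290039, 251.55239868164062), 16.8583984375) [array([502.7, 179.7,  12. ]), array([ 547.5, -234.8,   12. ]), array([ 441.5, -221.2,   12. ]), array([433.4, 178.2,  12. ])]
```

```bash
python3 - <<'E'
from h import *
im=cv2.imread("pics/top0.png")
t=[]
for c in (231,277,324,371):
    a=cv2.resize(im[222:274,c-25:c+25],None,fx=8,fy=6*8/6,interpolation=cv2.INTER_LINEAR)[:,:400]
    for k in range(0,400,80): cv2.line(a,(k,0),(k,6),(0,0,255),1);cv2.line(a,(0,k),(6,k),(0,0,255),1)
    t.append(a)
o=cv2.vconcat([cv2.hconcat(t[:2]),cv2.hconcat(t[2:])])
cv2.imwrite("pics/k0.png",cv2.resize(cv2.convertScaleAbs(o,alpha=1.5,beta=15),(576,600)))
E
```

```text
(no output)
```

View pics/k0.png

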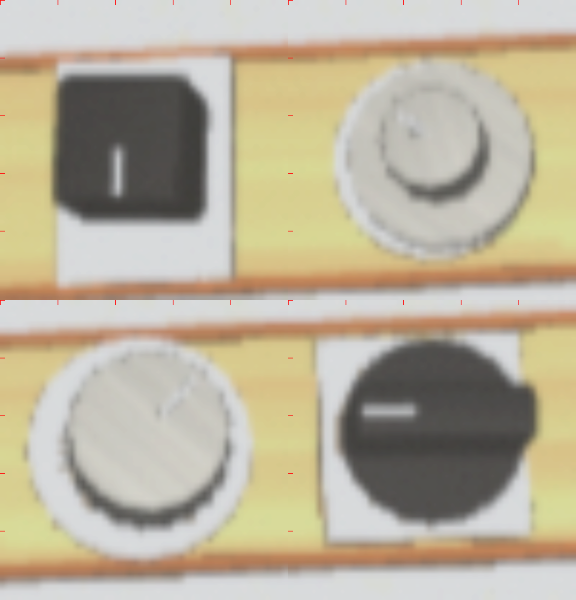

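```bash
python3 - <<'E'
from h import *
for k,uv,z in (("block",(227,246.3),56),("step",(276.8,245.6),56),("drum",(324.9,244.9),56),("bar",(371,244.9),26)):
    p=ray("top",uv,z);print(k,p.round(1),"side at",np.round(proj("side",p),1))
for uv in((231.2,251.5),(277,248),(323.3,247.2),(370.5,245.5)): print("dish",ray("top",uv,18).round(1))
E
```

```text
block [474.2  65.4  56. ] side at [293.6 338.4]
step [474.  -11.7  56. ] side at [312.9 289.4]
drum [473.9 -86.2  56. ] side at [328.7 249.2]
bar [ 477.5 -160.4   26. ] side at [339.4 227.5]
dish [471.7  65.9  18. ]
dish [476.3  -8.5  18. ]
dish [476.3 -83.7  18. ]
dish [ 477.8 -160.3   18. ]
```

```bash
cat > d.py <<'E'
import sys
from h import *
from scipy.spatial.transform import Rotation as Ro
def plan(t,yaw,n=5,vm=40,wm=7):
    s=r.sense();p=np.array(s["eef_pos"]);R=Ro.from_euler("xyz",s["tcp_rot"])
    Rt=Ro.from_euler("xyz",[np.pi,0,np.radians(yaw)])
    print("t%.2f"%s["clock"],p.round(1),np.degrees(s["tcp_rot"]).round(1),"F",s["contact_force"].round(1),"op %.3f"%s["opening"])
    for k in range(n):
        d=np.array(t)-p;dn=np.linalg.norm(d);d=d*min(1,vm/max(dn,1e-9))
        w=(R.inv()*Rt).as_rotvec(degrees=True);wn=np.linalg.norm(w);w=w*min(1,wm/max(wn,1e-9))
        print("   ",R.inv().apply(d).round(1),w.round(1))
        p=p+d;R=R*Ro.from_rotvec(w,degrees=True)
if __name__=="__main__":
    a=list(map(float,sys.argv[1:]));plan(a[:3],a[3],int(a[4]) if len(a)>4 else 5,a[5] if len(a)>5 else 40)
E
python3 d.py 460 65 180 91.4 14
```

```text
t0.15 [258.6 568.6 230.7] [-179.9   -0.   155.5] F [ 0.1 -0.6  0.8] op 0.999
    [-28.8 -27.5   3.8] [-0.  0.  7.]
    [-31.9 -23.8   3.7] [-0.  0.  7.]
    [-34.6 -19.8   3.7] [-0.  0.  7.]
    [-36.7 -15.4   3.7] [-0.  0.  7.]
    [-38.3 -10.8   3.7] [-0.  0.  7.]
    [-39.4  -6.1   3.7] [-0.  0.  7.]
    [-39.8  -1.2   3.7] [-0.  0.  7.]
    [-39.7   3.6   3.7] [-0.  0.  7.]
    [-38.9   8.5   3.7] [-0.  0.  7.]
    [-37.6  13.1   3.7] [-0.   0.   1.1]
    [-37.3  13.9   3.7] [-0.  0.  0.]
    [-37.3  13.9   3.7] [-0. -0. -0.]
    [-37.3  13.9   3.7] [-0. -0. -0.]
    [-23.1   8.6   2.3] [-0. -0. -0.]
```

```bash
python3 -m jog '0 -29 -27 4 0 0 7;0 -32 -24 4 0 0 7;0 -35 -20 4 0 0 7;0 -37 -15 4 0 0 7;0 -38 -11 4 0 0 7' 40; python3 -m jog '0 -39 -6 4 0 0 7;0 -40 -1 4 0 0 7;0 -40 4 4 0 0 7;0 -39 9 4 0 0 7;0 -38 13 4 0 0 1';  python3 d.py 474 65 160 91.4 6
```

```text
clock: 0.57
eef_pos: [332.0, 384.2, 208.8]
tcp_rot: [3.14, -0.003, 2.094]
contact_force: [1.4, -0.3, -0.9]
opening: 1.003
clock: 0.98
eef_pos: [404.0, 190.1, 187.3]
tcp_rot: [3.141, -0.003, 1.569]
contact_force: [1.0, 0.7, 0.3]
opening: 0.999
t0.98 [404.  190.1 187.3] [180.   -0.2  89.9] F [1.  0.7 0.3] op 0.999
    [-34.3  19.2   7.4] [ 0.  -0.2 -1.5]
    [-34.8  18.3   7.5] [0. 0. 0.]
    [-34.8  18.3   7.5] [-0.  0. -0.]
    [-22.5  11.9   4.9] [0. 0. 0.]
    [0. 0. 0.] [-0.  0. -0.]
    [0. 0. 0.] [0. 0. 0.]
```

```bash
python3 -m jog '0 -34 19 7 0 0 -1.5;0 -35 18 7 0 0 0;0 -35 18 7 0 0 0;0 -22 12 5 0 0 0;0 0 0 0 0 0 0';  python3 d.py 474 65 160 91.4 1; python3 - <<'E'
from h import *
print(optics.camera_info("wrist")["world_from_camera"].round(2))
cv2.imwrite("pics/w1.png",optics.grab_frame("wrist")[:,:,::-1])
for p in ((474.2,65.4,56),(474,-11.7,56),(656,-29,12)):print(np.round(proj("wrist",p),0))
E
```

```text
clock: 1.4
eef_pos: [476.0, 52.7, 159.9]
tcp_rot: [3.139, -0.002, 1.59]
contact_force: [-0.6, 0.8, 0.0]
opening: 1.002
t1.40 [476.   52.7 159.9] [ 1.799e+02 -1.000e-01  9.110e+01] F [-0.6  0.8  0. ] op 1.002
    [12.4 -1.7 -0.1] [ 0.1 -0.1 -0.3]
[[ 1.0000e+00  2.0000e-02  1.0000e-02  4.7402e+02]
 [ 2.0000e-02 -9.6000e-01 -2.9000e-01  1.2858e+02]
 [ 0.0000e+00  2.9000e-01 -9.6000e-01  3.0221e+02]
 [ 0.0000e+00  0.0000e+00  0.0000e+00  1.0000e+00]]
[317. 217.]
[315. 315.]
[503. 304.]
```

View pics/w1.png

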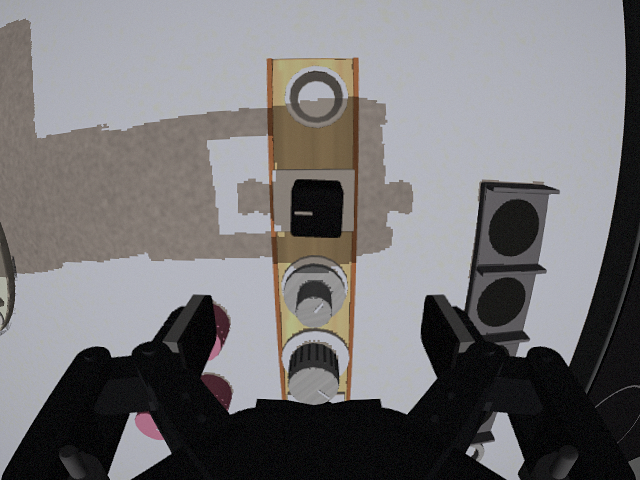

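```bash
python3 - <<'E'
from h import *
im=cv2.imread("pics/w1.png")[150:250,260:380]
g=np.clip((im/255.)**0.45*255*1.1,0,255).astype(np.uint8)
cv2.imwrite("pics/w1z.png",cv2.resize(g,None,fx=6,fy=6,interpolation=cv2.INTER_CUBIC))
E
```

```text
(no output)
```

View pics/w1z.png

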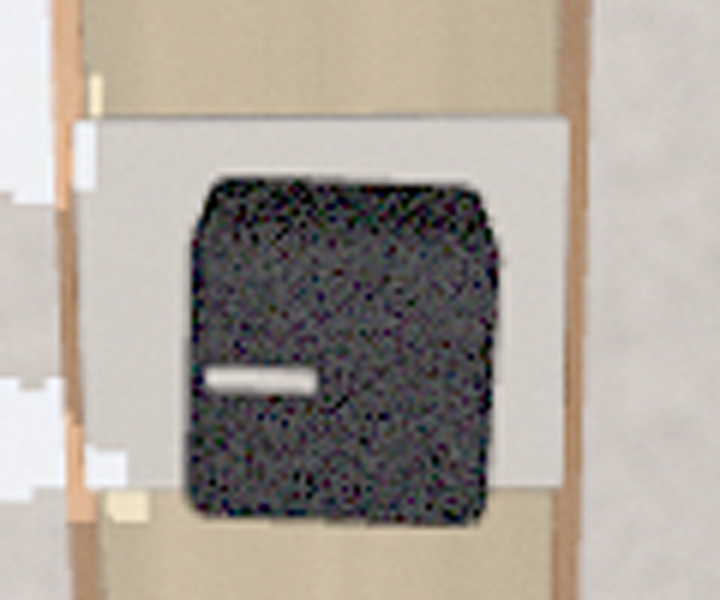

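```bash
python3 - <<'E'
from h import *
i=optics.camera_info("wrist");print(ray("wrist",(316.7,213),56))
for uv in((495,228),(501.,302)):print(ray("wrist",uv,12))
# pads/fit
im=cv2.imread("pics/w1.png");g=im.max(2);m=np.zeros_like(g);m[195:345,470:555]=(g[195:345,470:555]<45)*255
for c in cv2.findContours(m,0,1)[0]:
    if cv2.contourArea(c)>300:
        e=cv2.fitEllipse(c);print(e,ray("wrist",e[0],12).round(1))
E
python3 d.py 475.5 66 100 90.3 3 30
```

```text
[474.07185073  67.89132115  56.        ]
[631.76654741  47.34325188  12.        ]
[653.4317363  -26.62679273  12.        ]
((492.81591796875, 333.7600402832031), (23.2755069732666, 56.985130310058594), 93.22026824951172) [652.9 -62.8  12. ]
((500.7861633300781, 301.6302185058594), (40.38250732421875, 53.776187896728516), 42.850093841552734) [653.1 -26.2  12. ]
((513.4612426757812, 227.36245727539062), (46.70479965209961, 57.74306106567383), 24.62480926513672) [651.2  48.4  12. ]
((470.5494689941406, 274.1726989746094), (62.05979537963867, 63.13666915893555), 136.69161987304688) [614.3   3.4  12. ]
t1.45 [475.   53.9 160. ] [ 1.799e+02 -1.000e-01  9.110e+01] F [-0.3  0.5 -1. ] op 1.002
    [ 5.8  0.3 29.4] [ 0.1 -0.1  0.8]
    [ 5.9  0.3 29.4] [0. 0. 0.]
    [0.2 0.  1.2] [0. 0. 0.]
```

```bash
python3 -m jog '0 5 0 30 0 0 0.8;0 5 0 30 0 0 0;0 0 0 20 0 0 0;0 0 0 0 0 0 0';  python3 d.py 474.3 66.5 26 90.3 4 20
```

```text
clock: 1.78
eef_pos: [476.2, 65.9, 79.6]
tcp_rot: [3.135, -0.004, 1.572]
contact_force: [-2.4, -0.0, 0.1]
opening: 1.002
t1.78 [476.2  65.9  79.6] [179.6  -0.2  90.1] F [-2.4 -0.   0.1] op 1.002
    [ 0.1 -0.8 20. ] [ 0.4 -0.2 -0.2]
    [ 0.2 -0.7 20. ] [ 0. -0. -0.]
    [ 0.1 -0.5 13.6] [0. 0. 0.]
    [0. 0. 0.] [-0. -0. -0.]
```

```bash
python3 -m jog '0 0 -1 18 0.4 0 0;0 0 -1 17 0 0 0;0 0 0 12 0 0 0;0 0 0 5 0 0 0;0 0 0 0 0 0 0';  python3 d.py 474.3 66.5 26 90.3 1 20
```

```text
clock: 2.2
eef_pos: [473.8, 70.4, 29.2]
tcp_rot: [-3.141, -0.005, 1.576]
contact_force: [-0.0, -0.3, 0.3]
opening: 0.998
t2.20 [473.8  70.4  29.2] [-179.9   -0.3   90.3] F [-0.  -0.3  0.3] op 0.998
    [-4.   0.5  3.2] [-0.1 -0.3  0. ]
```

```bash
python3 -m jog '0 -4 0.5 2 0 0 0;0 0 0 0 0 0 0';  python3 d.py 474.3 66.5 26 90.3 1 20
```

```text
clock: 2.37
eef_pos: [474.9, 67.2, 28.8]
tcp_rot: [3.141, -0.005, 1.578]
contact_force: [0.1, 0.3, -0.3]
opening: 0.998
t2.37 [474.9  67.2  28.8] [180.   -0.3  90.4] F [ 0.1  0.3 -0.3] op 0.998
    [-0.7 -0.6  2.8] [ 0.  -0.3  0.1]
```

Close on the block.

```bash
python3 -m jog '60 0 0 2 0 0 0;110 0 0 0 0 0 0;110 0 0 0 0 0 0;140 0 0 0 0 0 0;160 0 0 0 0 0 0' 30;python3 -m jog '200 0 0 0 0 0 0;200 0 0 0 0 0 0;200 0 0 0 0 0 0;200 0 0 0 0 0 0'; python3 d.py 474.3 66.5 26 90.3 1 20
```

```text
clock: 2.78
eef_pos: [476.9, 67.2, 29.5]
tcp_rot: [3.137, -0.006, 1.577]
contact_force: [0.0, 0.0, -0.5]
opening: 0.417
clock: 3.12
eef_pos: [476.8, 67.1, 29.6]
tcp_rot: [3.137, -0.006, 1.577]
contact_force: [-0.1, -0.9, -1.2]
opening: 0.416
t3.12 [476.8  67.1  29.6] [179.7  -0.3  90.3] F [-0.1 -0.9 -1.2] op 0.416
    [-0.6 -2.5  3.6] [ 0.3 -0.3  0. ]
```

```bash
python3 -m jog '200 0 0 -20 0 0 0;200 0 0 -35 0 0 0;200 0 0 -30 0 0 0;200 0 0 0 0 0 0'; python3 d.py 658 -178.5 110 91.4 9 38
```

```text
clock: 3.45
eef_pos: [474.2, 66.3, 115.3]
tcp_rot: [-3.139, -0.005, 1.577]
contact_force: [1.7, -0.7, -0.3]
opening: 0.416
t3.45 [474.2  66.3 115.3] [-179.9   -0.3   90.3] F [ 1.7 -0.7 -0.3] op 0.416
    [-30.5  22.6   0.5] [-0.1 -0.3 -1.1]
    [-30.9  22.1   0.7] [ 0.  0. -0.]
    [-30.9  22.1   0.7] [-0. -0. -0.]
    [-30.9  22.1   0.7] [-0. -0. -0.]
    [-30.9  22.1   0.7] [-0. -0. -0.]
    [-30.9  22.1   0.7] [-0. -0. -0.]
    [-30.9  22.1   0.7] [-0. -0. -0.]
    [-30.9  22.1   0.7] [-0. -0. -0.]
    [-1.8  1.3  0. ] [-0. -0. -0.]
```

```bash
python3 -m jog '200 -20 15 0 0 0 -1.1;200 -31 22 0 0 0 0;200 -31 22 0 0 0 0;200 -31 22 0 0 0 0;200 -31 22 0 0 0 0'; python3 -m jog '200 -31 22 0 0 0 0;200 -31 22 0 0 0 0;200 -20 14 0 0 0 0;200 0 0 0 0 0 0;200 0 0 0 0 0 0'; python3 d.py 658 -178.5 80 91.4 1 38; python3 - <<'E'
from h import *
for n in("wrist","top"):
  f=optics.grab_frame(n)[:,:,::-1];cv2.imwrite(f"pics/{n}2.png",f)
E
```

```text
clock: 3.87
eef_pos: [580.4, -75.0, 115.1]
tcp_rot: [-3.14, -0.007, 1.605]
contact_force: [1.2, 0.4, -0.7]
opening: 0.414
clock: 4.28
eef_pos: [646.4, -166.3, 110.2]
tcp_rot: [-3.141, -0.005, 1.6]
contact_force: [-0.3, 0.4, -1.4]
opening: 0.414
t4.28 [ 646.4 -166.3  110.2] [-179.9   -0.3   91.7] F [-0.3  0.4 -1.4] op 0.414
    [-12.7  11.3  30.2] [-0.1 -0.3  0.3]
```

View pics/wrist2.png

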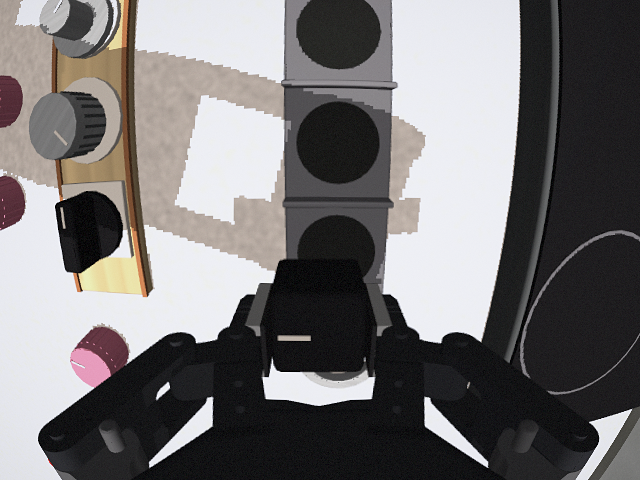

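```bash
python3 - <<'E'
from h import *
im=cv2.imread("pics/wrist2.png");g=im.max(2)
for b in((290,0,385,72),(290,95,385,190)):
    x0,y0,x1,y1=b;m=np.zeros_like(g);m[y0:y1,x0:x1]=(g[y0:y1,x0:x1]<45)*255
    c=max(cv2.findContours(m,0,1)[0],key=cv2.contourArea);e=cv2.fitEllipse(c);print(np.round(e[0],1),np.round(e[1],1),ray("wrist",e[0],12).round(1))
print(ray("wrist",(337,249),12))
E
```

```text
[338.2  31.9] [70.7 83.9] [654.4 -29.1  12. ]
[337.5 142.2] [80.9 81.6] [ 656.2 -101.9   12. ]
[ 658.97814022 -174.49955185   12.        ]
```

```bash
python3 -m jog '200 -11 11 15 0 0 0;200 0 0 20 0 0 0;200 0 0 10 0 0 0;200 0 0 0 0 0 0;200 0 0 0 0 0 0'; python3 d.py 658 -178 23.6 91.4 1 38
```

```text
clock: 4.8
eef_pos: [654.1, -169.5, 64.4]
tcp_rot: [-3.138, -0.007, 1.606]
contact_force: [0.4, 0.3, -0.5]
opening: 0.413
t4.80 [ 654.1 -169.5   64.4] [-179.8   -0.4   92. ] F [ 0.4  0.3 -0.5] op 0.413
    [-8.1  3.4 37. ] [-0.2 -0.4  0.6]
```

```bash
python3 -m jog '200 -9 4 8 0 0 0.6;200 0 0 10 0 -0.3 0;200 0 0 4 0 0 0;200 0 0 0 0 0 0;200 0 0 0 0 0 0'; python3 d.py 658 -178 23.6 91.4 1 38
```

```text
clock: 5.22
eef_pos: [659.1, -177.7, 42.6]
tcp_rot: [-3.14, -0.001, 1.596]
contact_force: [0.4, 0.5, -0.9]
opening: 0.415
t5.22 [ 659.1 -177.7   42.6] [-179.9   -0.    91.4] F [ 0.4  0.5 -0.9] op 0.415
    [-0.2 -1.1 19. ] [-0.1 -0.   0. ]
```

```bash
python3 -m jog '200 0 0 6 0 0 0;200 0 0 5 0 0 0;200 0 0 2 0 0 0;200 0 0 1 0 0 0;200 0 0 0 0 0 0'; python3 d.py 658 -178 23.6 91.4 1 38
```

```text
clock: 5.63
eef_pos: [659.4, -177.9, 27.8]
tcp_rot: [-3.14, -0.001, 1.596]
contact_force: [0.5, 0.8, -1.5]
opening: 0.416
t5.63 [ 659.4 -177.9   27.8] [-179.9   -0.    91.4] F [ 0.5  0.8 -1.5] op 0.416
    [-0.1 -1.4  4.2] [-0.1 -0.   0. ]
```

```bash
python3 -m jog '200 0 -1 2 0 0 0;200 0 0 1 0 0 0;200 0 0 1 0 0 0;200 0 0 0 0 0 0'; python3 d.py 658 -178 23.6 91.4 1 38
```

```text
clock: 5.97
eef_pos: [658.5, -178.0, 23.7]
tcp_rot: [-3.141, -0.0, 1.596]
contact_force: [-0.8, 0.0, 0.0]
opening: 0.417
t5.97 [ 658.5 -178.    23.7] [-180.    -0.    91.4] F [-0.8  0.   0. ] op 0.417
    [-0.  -0.5  0.1] [-0. -0.  0.]
```

```bash
for i in 1 ; do python3 -m jog '200 0 0 0.7 0 0 0;200 0 0 0 0 0 0'; done; python3 d.py 658 -178 23.6 91.4 1 38
```

```text
clock: 6.13
eef_pos: [658.8, -178.1, 23.8]
tcp_rot: [-3.141, -0.0, 1.596]
contact_force: [0.0, 0.4, -0.9]
opening: 0.415
t6.13 [ 658.8 -178.1   23.8] [-180.    -0.    91.4] F [ 0.   0.4 -0.9] op 0.415
    [ 0.1 -0.8  0.2] [-0. -0.  0.]
```

```bash
python3 -m jog '200 0 0 0.8 0 0 0;200 0 0 0 0 0 0;200 0 0 0 0 0 0'; python3 d.py 658 -178 23.6 91.4 1 38; python3 - <<'E'
from h import *
f=optics.grab_frame("side")[:,:,::-1];cv2.imwrite("pics/s3.png",cv2.resize(f[150:300,180:330],None,fx=4,fy=4,interpolation=cv2.INTER_CUBIC))
E
```

```text
clock: 6.38
eef_pos: [659.2, -178.3, 23.7]
tcp_rot: [3.141, 0.0, 1.596]
contact_force: [-0.0, -0.5, -1.0]
opening: 0.416
t6.38 [ 659.2 -178.3   23.7] [179.9   0.   91.4] F [-0.  -0.5 -1. ] op 0.416
    [ 0.3 -1.2  0.1] [0.1 0.  0. ]
```

View pics/s3.png

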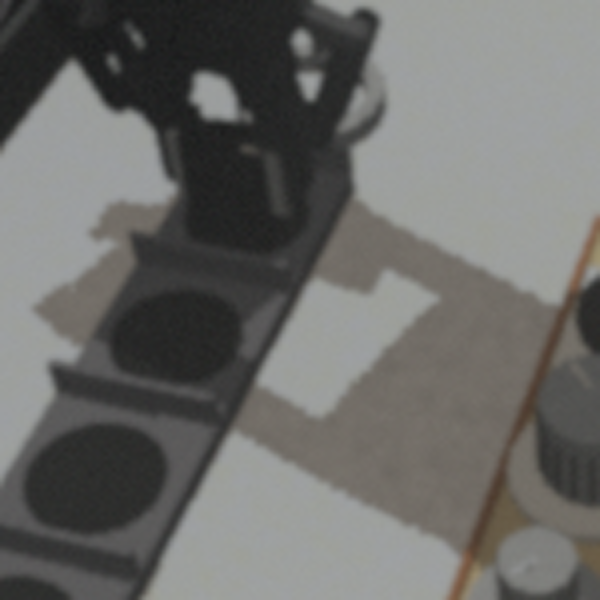

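```bash
python3 -m jog '200 0 -0.5 1.5 0 0 0'; python3 -m jog '200 0 0 1.5 0 0 0';python3 -m jog '200 0 0 0 0 0 0'
```

```text
clock: 6.52
eef_pos: [659.2, -178.4, 23.4]
tcp_rot: [3.14, 0.0, 1.596]
contact_force: [-6.1, 2.6, 24.9]
opening: 0.418
clock: 6.6
eef_pos: [659.2, -178.4, 23.4]
tcp_rot: [3.14, 0.0, 1.596]
contact_force: [-8.5, 1.7, 20.3]
opening: 0.419
clock: 6.68
eef_pos: [659.3, -178.4, 24.0]
tcp_rot: [3.14, 0.0, 1.596]
contact_force: [0.5, -0.2, -1.9]
opening: 0.421
```

The block is in contact with the pad. I'll release it and lift.

```bash
python3 -m jog '120 0 0 0 0 0 0;100 0 0 0 0 0 0;60 0 0 0 0 0 0;20 0 0 0 0 0 0;0 0 0 0 0 0 0'; python3 -m jog '0 0 0 -15 0 0 0;0 0 0 -35 0 0 0;0 0 0 -35 0 0 0;0 0 0 0 0 0 0'; python3 d.py 475 -11 110 91.4 7 38; python3 - <<'E'
from h import *
f=optics.grab_frame("wrist")[:,:,::-1];cv2.imwrite("pics/w4.png",f)
E
```

```text
clock: 7.1
eef_pos: [659.5, -178.4, 23.6]
tcp_rot: [3.139, 0.0, 1.596]
contact_force: [0.6, 1.0, 0.1]
opening: 0.987
clock: 7.43
eef_pos: [657.4, -177.9, 110.9]
tcp_rot: [-3.138, -0.001, 1.596]
contact_force: [1.6, 0.5, 0.8]
opening: 1.001
t7.43 [ 657.4 -177.9  110.9] [-1.798e+02 -1.000e-01  9.140e+01] F [1.6 0.5 0.8] op 1.001
    [ 26.3 -27.4   0.3] [-0.2 -0.1  0. ]
    [ 26.3 -27.4   0.1] [ 0. -0. -0.]
    [ 26.3 -27.4   0.1] [-0. -0. -0.]
    [ 26.3 -27.4   0.1] [-0. -0. -0.]
    [ 26.3 -27.4   0.1] [-0. -0. -0.]
    [ 26.3 -27.4   0.1] [-0. -0. -0.]
    [ 13.4 -13.9   0.1] [-0. -0. -0.]
```

View pics/w4.png

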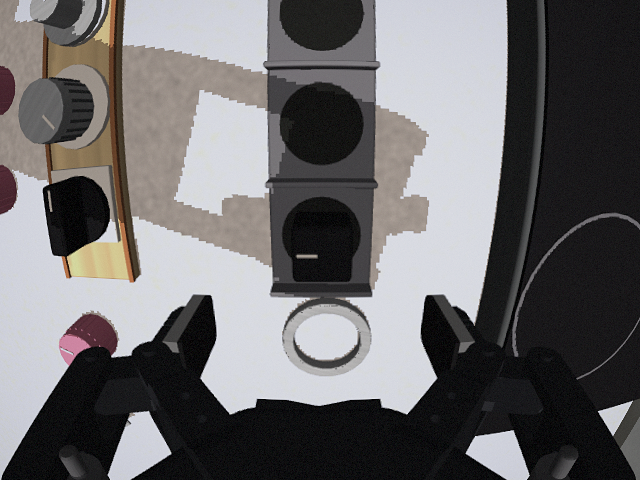

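The block stands upright on the rightmost pad, face at about (322,250). Next is the step.

```bash
python3 -m jog '0 20 -20 0 0 0 0;0 26 -27 0 0 0 0;0 26 -27 0 0 0 0;0 26 -27 0 0 0 0;0 26 -27 0 0 0 0'; python3 -m jog '0 26 -27 0 0 0 0;0 17 -18 0 0 0 0;0 0 0 0 0 0 0;0 0 0 0 0 0 0'; python3 d.py 475 -11 110 91.4 2 38; python3 - <<'E'
from h import *
f=optics.grab_frame("wrist")[:,:,::-1];cv2.imwrite("pics/w5.png",f)
E
```

```text
clock: 7.9
eef_pos: [526.5, -58.0, 110.7]
tcp_rot: [3.138, 0.001, 1.591]
contact_force: [-0.6, 0.2, 1.0]
opening: 0.999
clock: 8.23
eef_pos: [469.8, -10.6, 109.7]
tcp_rot: [-3.138, -0.0, 1.594]
contact_force: [1.3, 0.4, 0.6]
opening: 1.004
t8.23 [469.8 -10.6 109.7] [-179.8   -0.    91.3] F [1.3 0.4 0.6] op 1.004
    [-0.5  5.2 -0.3] [-0.2 -0.  -0.1]
    [0. 0. 0.] [ 0. -0. -0.]
```

View pics/w5.png

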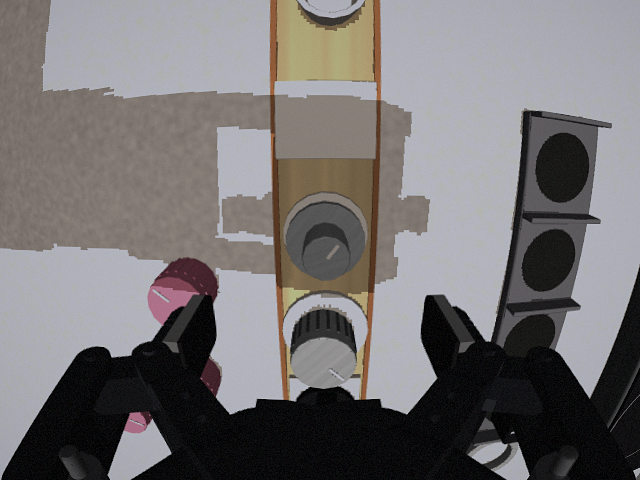

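```bash
python3 - <<'E'
from h import *
print(ray("wrist",(326,254),56),ray("wrist",(325.5,239),26),"drum",ray("wrist",(323,362),56))
print("empty dish",ray("wrist",(325.5,119.5),18))
im=cv2.imread("pics/w5.png")[180:300,260:400]
g=np.clip((im/255.)**0.6*255,0,255).astype(np.uint8)
cv2.imwrite("pics/w5z.png",cv2.resize(g,None,fx=5,fy=5,interpolation=cv2.INTER_CUBIC))
E
```

```text
[474.04337986  -7.98029494  56.        ] [474.26180362  -8.9730367   26.        ] drum [474.42111658 -83.20917171  56.        ]
empty dish [472.44176729  66.17388237  18.        ]
```

View pics/w5z.png

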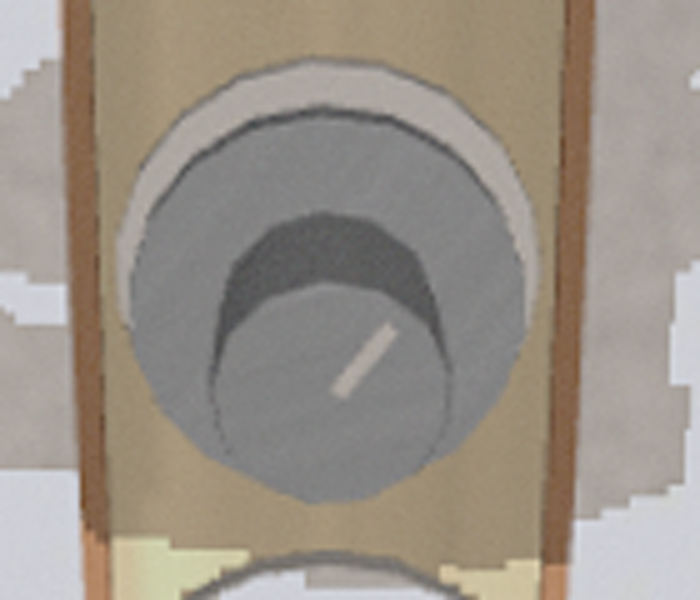

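```bash
python3 -m jog '0 0 4 25 0 0 0;0 0 0 25 0 0 0;0 0 0 10 0 0 0;0 0 0 0 0 0 0';  python3 d.py 474.3 -10.7 30 91.3 1 50
```

```text
clock: 8.62
eef_pos: [480.7, -13.2, 49.4]
tcp_rot: [3.137, 0.001, 1.592]
contact_force: [-0.3, 0.6, -0.0]
opening: 0.999
t8.62 [480.7 -13.2  49.4] [179.7   0.   91.2] F [-0.3  0.6 -0. ] op 0.999
    [ 2.7 -6.4 19.3] [ 0.3  0.  -0.1]
```

```bash
python3 -m jog '0 2.5 -6 6 0.3 0 0;0 0 0 5 0 0 0;0 0 0 2 0 0 0;0 0 0 0 0 0 0;0 0 0 0 0 0 0';  python3 d.py 474.3 -10.7 30 91.3 1 50
```

```text
clock: 9.03
eef_pos: [477.0, -12.5, 36.0]
tcp_rot: [3.141, 0.001, 1.589]
contact_force: [-0.1, 0.5, 1.2]
opening: 1.0
t9.03 [477.  -12.5  36. ] [1.8e+02 1.0e-01 9.1e+01] F [-0.1  0.5  1.2] op 1.000
    [ 1.8 -2.7  6. ] [ 0.   0.1 -0.3]
```

```bash
python3 -m jog '0 2 -2.7 3 0 0 0;0 0 -1 2 0 0 0;0 0 0 0 0 0 0;0 0 0 0 0 0 0';  python3 d.py 474.3 -10.7 30 91.3 1 50
```

```text
clock: 9.37
eef_pos: [474.0, -10.4, 31.8]
tcp_rot: [3.138, 0.001, 1.589]
contact_force: [-0.2, 0.1, -0.6]
opening: 1.004
t9.37 [474.  -10.4  31.8] [1.798e+02 1.000e-01 9.110e+01] F [-0.2  0.1 -0.6] op 1.004
    [-0.4  0.3  1.8] [ 0.2  0.1 -0.2]
```

```bash
python3 -m jog '80 0 0 1 0 0 0;120 0 0 0 0 0 0;150 0 0 0 0 0 0;165 0 0 0 0 0 0;180 0 0 0 0 0 0' 30;python3 -m jog '220 0 0 0 0 0 0;220 0 0 0 0 0 0;220 0 0 0 0 0 0;220 0 0 0 0 0 0'; python3 d.py 474.3 -10.7 26 90.3 1 20
```

```text
clock: 9.78
eef_pos: [474.3, -10.3, 31.2]
tcp_rot: [3.138, 0.001, 1.589]
contact_force: [-2.7, 0.0, 9.5]
opening: 0.316
clock: 10.12
eef_pos: [474.2, -10.3, 31.3]
tcp_rot: [3.138, 0.001, 1.589]
contact_force: [0.1, 0.9, 0.4]
opening: 0.315
t10.12 [474.2 -10.3  31.3] [1.798e+02 1.000e-01 9.110e+01] F [0.1 0.9 0.4] op 0.315
    [-0.4  0.   5.3] [0.2 0.1 0.8]
```

```bash
python3 -m jog '220 0 0 -15 0 0 0;220 0 0 -30 0 0 0;220 0 0 -30 0 0 0;220 0 0 0 0 0 0'; python3 d.py 656.5 -102.2 105 91.4 7 35
```

```text
clock: 10.45
eef_pos: [472.1, -10.2, 106.8]
tcp_rot: [-3.14, 0.001, 1.589]
contact_force: [1.6, 0.6, 0.6]
opening: 0.317
t10.45 [472.1 -10.2 106.8] [-1.799e+02  1.000e-01  9.110e+01] F [1.6 0.6 0.6] op 0.317
    [-16.2  31.    0.3] [-0.1  0.1 -0.3]
    [-16.4  30.9   0.3] [ 0. -0.  0.]
    [-16.4  30.9   0.3] [-0. -0. -0.]
    [-16.4  30.9   0.3] [ 0. -0.  0.]
    [-16.4  30.9   0.3] [-0. -0. -0.]
    [-14.6  27.5   0.3] [ 0. -0.  0.]
    [0. 0. 0.] [-0. -0. -0.]
```

```bash
python3 -m jog '220 -11 20 0 0 0 0;220 -16 31 0 0 0 0;220 -16 31 0 0 0 0;220 -16 31 0 0 0 0;220 -16 31 0 0 0 0'; python3 -m jog '220 -16 28 0 0 0 0;220 0 4 10 0 0 0;220 0 0 10 0 0 0;220 0 0 0 0 0 0'; python3 d.py 656.5 -102.2 50 91.4 1 80
```

```text
clock: 10.87
eef_pos: [615.7, -82.3, 106.5]
tcp_rot: [-3.136, -0.0, 1.593]
contact_force: [0.5, 0.8, -1.6]
opening: 0.317
clock: 11.2
eef_pos: [655.3, -102.0, 82.8]
tcp_rot: [-3.141, 0.001, 1.591]
contact_force: [-0.8, -0.6, -1.3]
opening: 0.317
t11.20 [ 655.3 -102.    82.8] [-1.80e+02  1.00e-01  9.11e+01] F [-0.8 -0.6 -1.3] op 0.317
    [-0.2  1.2 32.8] [-0.   0.1 -0.3]
```

```bash
python3 -m jog '220 0 0 10 0 0 0;220 0 0 15 0 0 0;220 0 0 10 0 0 0;220 0 0 5 0 0 0;220 0 0 0 0 0 0'; python3 d.py 656.5 -102.2 25.3 91.4 1 80
```

```text
clock: 11.62
eef_pos: [649.1, -99.4, 37.8]
tcp_rot: [-3.134, -0.0, 1.592]
contact_force: [-0.5, -0.1, -0.8]
opening: 0.318
t11.62 [649.1 -99.4  37.8] [-179.6   -0.    91.2] F [-0.5 -0.1 -0.8] op 0.318
    [-3.   7.4 12.4] [-0.4 -0.  -0.2]
```

```bash
python3 -m jog '220 -3 7 0 -0.4 0 0;220 0 0 4 0 0 0;220 0 0 3 0 0 0;220 0 0 0 0 0 0;220 0 0 0 0 0 0'; python3 d.py 656.5 -102.2 25.3 91.4 1 80
```

```text
clock: 12.03
eef_pos: [657.1, -102.0, 31.5]
tcp_rot: [3.14, 0.0, 1.593]
contact_force: [-0.7, 0.2, -1.3]
opening: 0.315
t12.03 [ 657.1 -102.    31.5] [179.9   0.   91.3] F [-0.7  0.2 -1.3] op 0.315
    [-0.2 -0.6  6.2] [ 0.1  0.  -0.1]
```

```bash
python3 -m jog '220 0 0 2.5 0 0 0;220 0 0 1.5 0 0 0;220 0 0 1 0 0 0;220 0 0 1 0 0 0;220 0 0 0 0 0 0'; python3 d.py 656.5 -102.2 25.3 91.4 1 80
```

```text
clock: 12.45
eef_pos: [657.7, -102.2, 25.9]
tcp_rot: [3.138, 0.0, 1.593]
contact_force: [0.3, -0.5, -0.5]
opening: 0.312
t12.45 [ 657.7 -102.2   25.9] [179.8   0.   91.3] F [ 0.3 -0.5 -0.5] op 0.312
    [-0.  -1.2  0.6] [ 0.2  0.  -0.1]
```

```bash
python3 -m jog '220 0 -0.8 1 0.2 0 0'; python3 -m jog '220 0 0 1 0 0 0'; python3 -m jog '220 0 0 1 0 0 0'
```

```text
clock: 12.53
eef_pos: [657.3, -102.2, 25.2]
tcp_rot: [3.141, 0.0, 1.593]
contact_force: [-0.9, 1.7, 13.5]
opening: 0.315
clock: 12.62
eef_pos: [657.4, -102.2, 25.2]
tcp_rot: [3.141, 0.0, 1.593]
contact_force: [-6.7, 0.7, 17.1]
opening: 0.315
clock: 12.7
eef_pos: [657.4, -102.2, 25.2]
tcp_rot: [3.141, 0.0, 1.593]
contact_force: [-4.6, 0.2, 10.2]
opening: 0.315
```

Contact at z = 25.2, as predicted. Release, lift, and go for the drum.

```bash
python3 -m jog '150 0 0 0 0 0 0;120 0 0 0 0 0 0;60 0 0 0 0 0 0;20 0 0 0 0 0 0;0 0 0 0 0 0 0'; python3 -m jog '0 0 0 -15 0 0 0;0 0 0 -35 0 0 0;0 0 0 -35 0 0 0;0 0 0 0 0 0 0'; python3 d.py 474.3 -84.5 110 91.4 6 38; python3 - <<'E'
from h import *
f=optics.grab_frame("wrist")[:,:,::-1];cv2.imwrite("pics/w6.png",f)
E
```

```text
clock: 13.12
eef_pos: [657.7, -102.3, 25.9]
tcp_rot: [3.141, 0.001, 1.593]
contact_force: [0.5, -0.1, 0.3]
opening: 0.927
clock: 13.45
eef_pos: [655.9, -102.0, 113.6]
tcp_rot: [-3.137, -0.0, 1.593]
contact_force: [1.7, -0.2, 0.1]
opening: 1.0
t13.45 [ 655.9 -102.   113.6] [-179.7   -0.    91.2] F [ 1.7 -0.2  0.1] op 1.000
    [  4.5 -37.7   0.9] [-0.3 -0.  -0.2]
    [  4.6 -37.7   0.7] [0. 0. 0.]
    [  4.6 -37.7   0.7] [-0. -0.  0.]
    [  4.6 -37.7   0.7] [ 0. -0.  0.]
    [  3.7 -30.3   0.6] [-0. -0.  0.]
    [0. 0. 0.] [ 0. -0.  0.]
```

View pics/w6.png

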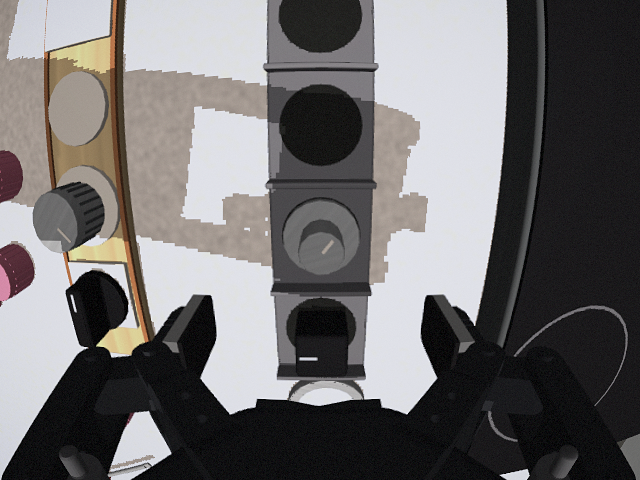

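The step sits centred at (321,238) in its place, and the block is beyond it. On to the steel drum.

```bash
python3 -m jog '0 3 -27 0 0 0 0;0 4.5 -38 0 0 0 0;0 4.5 -38 0 0 0 0;0 4.5 -38 0 0 0 0;0 4 -36 0 0 0 0'; python3 -m jog '0 0 0 5 0 0 0;0 0 0 0 0 0 0'; python3 d.py 474.3 -84.5 60 91.4 2 38; python3 - <<'E'
from h import *
f=optics.grab_frame("wrist")[:,:,::-1];cv2.imwrite("pics/w7.png",f)
f=f[190:310,250:390]
g=np.clip((f/255.)**0.6*255,0,255).astype(np.uint8)
cv2.imwrite("pics/w7z.png",cv2.resize(g,None,fx=5,fy=5,interpolation=cv2.INTER_CUBIC))
print(proj("wrist",(474.2,-84.5,56)))
E
```

```text
clock: 13.92
eef_pos: [478.6, -85.2, 113.3]
tcp_rot: [3.139, 0.001, 1.593]
contact_force: [-0.1, -0.6, -0.3]
opening: 1.001
clock: 14.08
eef_pos: [469.1, -84.0, 107.4]
tcp_rot: [-3.137, -0.0, 1.593]
contact_force: [0.7, -0.0, 0.8]
opening: 1.001
t14.08 [469.1 -84.  107.4] [-179.7   -0.    91.3] F [ 0.7 -0.   0.8] op 1.001
    [-0.5  4.3 37.7] [-0.3 -0.  -0.1]
    [-0.1  1.1  9.7] [0. 0. 0.]
(np.float64(328.1527061434557), np.float64(261.2393535625025))
```

View pics/w7z.png

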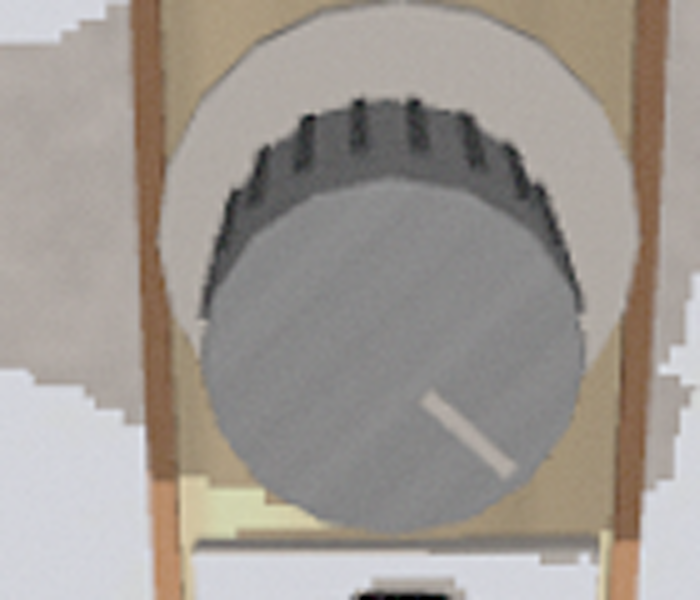

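```bash
python3 -m jog '0 0 3 20 0 0 0;0 0 0 20 0 0 0;0 0 0 5 0 0 0;0 0 0 0 0 0 0;0 0 0 0 0 0 0'; python3 d.py 474.3 -84.3 27 91.4 1 60
```

```text
clock: 14.55
eef_pos: [478.1, -84.7, 63.0]
tcp_rot: [-3.141, 0.0, 1.593]
contact_force: [-0.1, -0.7, 0.1]
opening: 0.998
t14.55 [478.1 -84.7  63. ] [-180.     0.    91.3] F [-0.1 -0.7  0.1] op 0.998
    [ 0.5 -3.8 36. ] [-0.   0.  -0.1]
```

```bash
python3 -m jog '0 0 -5 7 0 0 0;0 0 -1 9 0 0 0;0 0 -1 7 0 0 0;0 0 0 4 0 0 0;0 0 0 0 0 0 0'; python3 d.py 474.3 -84.3 27 91.4 1 60
```

```text
clock: 14.97
eef_pos: [472.9, -85.3, 35.5]
tcp_rot: [3.138, 0.001, 1.593]
contact_force: [-0.3, 0.0, 0.3]
opening: 0.995
t14.97 [472.9 -85.3  35.5] [1.798e+02 1.000e-01 9.130e+01] F [-0.3  0.   0.3] op 0.995
    [1.  1.4 8.5] [ 0.2  0.1 -0.1]
```

```bash
python3 -m jog '0 1 1 4 0 0 0;0 0 0 3 0 0 0;0 0 0 1 0 0 0;0 0 0 0 0 0 0'; python3 d.py 474.3 -84.3 27 91.4 1 60
```

```text
clock: 15.3
eef_pos: [474.1, -84.2, 26.6]
tcp_rot: [3.138, 0.001, 1.593]
contact_force: [-1.1, 0.5, -0.1]
opening: 0.998
t15.30 [474.1 -84.2  26.6] [1.798e+02 1.000e-01 9.130e+01] F [-1.1  0.5 -0.1] op 0.998
    [-0.1  0.2 -0.3] [ 0.2  0.1 -0.1]
```

```bash
python3 -m jog '60 0 0 0 0 0 0;90 0 0 0 0 0 0;105 0 0 0 0 0 0;120 0 0 0 0 0 0;140 0 0 0 0 0 0' 30;python3 -m jog '200 0 0 0 0 0 0;200 0 0 0 0 0 0;200 0 0 0 0 0 0;200 0 0 0 0 0 0'; python3 d.py 474.3 -10.7 26 90.3 1 20
```

```text
clock: 15.72
eef_pos: [474.5, -84.3, 27.2]
tcp_rot: [3.138, 0.001, 1.593]
contact_force: [0.2, 0.0, -1.6]
opening: 0.504
clock: 16.05
eef_pos: [474.6, -84.3, 27.4]
tcp_rot: [3.137, 0.001, 1.593]
contact_force: [-0.0, 0.2, -0.3]
opening: 0.505
t16.05 [474.6 -84.3  27.4] [1.798e+02 1.000e-01 9.130e+01] F [-0.   0.2 -0.3] op 0.505
    [20.   0.4  0.4] [0.2 0.1 1. ]
```

```bash
python3 -m jog '200 0 0 -15 0 0 0;200 0 0 -30 0 0 0;200 0 0 -30 0 0 0;200 0 0 0 0 0 0'; python3 d.py 655.3 -27.7 105 91.4 6 38
```

```text
clock: 16.38
eef_pos: [472.4, -83.9, 103.1]
tcp_rot: [-3.14, 0.0, 1.593]
contact_force: [1.6, 0.4, -0.3]
opening: 0.502
t16.38 [472.4 -83.9 103.1] [-179.9    0.    91.3] F [ 1.6  0.4 -0.3] op 0.502
    [10.3 36.6 -0.4] [-0.1  0.  -0.1]
    [10.3 36.6 -0.4] [ 0. -0. -0.]
    [10.3 36.6 -0.4] [-0. -0.  0.]
    [10.3 36.6 -0.4] [ 0. -0.  0.]
    [10.3 36.6 -0.4] [-0. -0.  0.]
    [ 0.4  1.3 -0. ] [ 0. -0.  0.]
```

```bash
python3 -m jog '200 6 22 0 0 0 0;200 10 36 0 0 0 0;200 10 36 0 0 0 0;200 10 36 0 0 0 0;200 10 32 0 0 0 0'; python3 -m jog '200 4 10 5 0 0 0;200 0 0 10 0 0 0;200 0 0 5 0 0 0;200 0 0 0 0 0 0'; python3 d.py 655.3 -27.7 60 91.4 1 60;
```

```text
clock: 16.8
eef_pos: [632.1, -34.2, 103.0]
tcp_rot: [-3.137, 0.001, 1.589]
contact_force: [0.9, 0.2, -0.8]
opening: 0.504
clock: 17.13
eef_pos: [646.6, -27.7, 78.9]
tcp_rot: [-3.139, 0.0, 1.592]
contact_force: [0.1, 1.1, -0.5]
opening: 0.505
t17.13 [646.6 -27.7  78.9] [-179.9    0.    91.2] F [ 0.1  1.1 -0.5] op 0.505
    [-0.1  8.8 18.9] [-0.1  0.  -0.2]
```

```bash
python3 -m jog '200 0 9 8 0 0 0;200 0 2 10 0 0 0;200 0 2 10 0 0 0;200 0 0 5 0 0 0;200 0 0 0 0 0 0'; python3 d.py 655.3 -27.7 21.4 91.4 1 60;
```

```text
clock: 17.55
eef_pos: [655.0, -29.6, 41.0]
tcp_rot: [-3.134, 0.0, 1.59]
contact_force: [-0.2, -0.5, -0.9]
opening: 0.508
t17.55 [655.  -29.6  41. ] [-179.5    0.    91.1] F [-0.2 -0.5 -0.9] op 0.508
    [ 1.9  0.4 19.6] [-0.5  0.  -0.3]
```

```bash
python3 -m jog '200 2 1 7 -0.4 0 0;200 0 0 5 0 0 0;200 0 0 2 0 0 0;200 0 0 0 0 0 0;200 0 0 0 0 0 0'; python3 d.py 655.3 -27.7 21.4 91.4 1 60;
```

```text
clock: 17.97
eef_pos: [655.2, -27.7, 25.3]
tcp_rot: [-3.141, 0.0, 1.589]
contact_force: [-0.5, -0.2, -0.7]
opening: 0.503
t17.97 [655.2 -27.7  25.3] [-179.9    0.    91.1] F [-0.5 -0.2 -0.7] op 0.503
    [-0.   0.1  3.9] [-0.1  0.  -0.3]
```

```bash
python3 -m jog '200 0 0 2 0 0 0;200 0 0 1 0 0 0;200 0 0 1 0 0 0'; python3 -m jog '200 0 0 1 0 0 0'; python3 -m jog '200 0 0 1 0 0 0'
```

```text
clock: 18.22
eef_pos: [656.0, -27.6, 22.0]
tcp_rot: [3.141, 0.0, 1.59]
contact_force: [-0.2, 0.1, -0.5]
opening: 0.509
clock: 18.3
eef_pos: [656.1, -27.6, 21.2]
tcp_rot: [3.141, 0.0, 1.589]
contact_force: [-5.6, 0.7, 14.3]
opening: 0.508
clock: 18.38
eef_pos: [656.2, -27.6, 21.2]
tcp_rot: [3.141, 0.0, 1.59]
contact_force: [-6.2, -0.4, 19.0]
opening: 0.507
```

Contact. Release the drum, then go to the bar.

```bash
python3 -m jog '100 0 0 0 0 0 0;80 0 0 0 0 0 0;40 0 0 0 0 0 0;10 0 0 0 0 0 0;0 0 0 0 0 0 0'; python3 -m jog '0 0 0 -15 0 0 0;0 0 0 -35 0 0 0;0 0 0 -35 0 0 0;0 0 0 0 0 0 0'; python3 d.py 477 -160 110 91.4 7 38
```

```text
clock: 18.8
eef_pos: [656.9, -27.6, 22.1]
tcp_rot: [3.139, 0.001, 1.59]
contact_force: [0.3, 0.1, 0.1]
opening: 0.999
clock: 19.13
eef_pos: [654.9, -27.5, 109.9]
tcp_rot: [-3.138, 0.0, 1.59]
contact_force: [1.3, 0.8, 0.2]
opening: 0.997
t19.13 [654.9 -27.5 109.9] [-179.8    0.    91.1] F [1.3 0.8 0.2] op 0.997
    [-22.1 -30.9   0.1] [-0.2  0.  -0.3]
    [-21.9 -31.   -0. ] [-0.  0.  0.]
    [-21.9 -31.   -0. ] [-0. -0. -0.]
    [-21.9 -31.   -0. ] [0. 0. 0.]
    [-21.9 -31.   -0. ] [-0. -0. -0.]
    [-18.4 -26.   -0. ] [ 0. -0.  0.]
    [0. 0. 0.] [-0. -0. -0.]
```

```bash
python3 -m jog '0 -15 -21 0 0 0 0;0 -22 -31 0 0 0 0;0 -22 -31 0 0 0 0;0 -22 -31 0 0 0 0;0 -22 -31 0 0 0 0'; python3 -m jog '0 -19 -26 0 0 0 0;0 0 0 0 0 0 0;0 0 0 0 0 0 0'; python3 d.py 477 -160 60 91.4 2 38; python3 - <<'E'
from h import *
f=optics.grab_frame("wrist")[:,:,::-1];cv2.imwrite("pics/w8.png",f)
f=f[190:310,250:390]
g=np.clip((f/255.)**0.45*255,0,255).astype(np.uint8)
cv2.imwrite("pics/w8z.png",cv2.resize(g,None,fx=5,fy=5,interpolation=cv2.INTER_CUBIC))
print(proj("wrist",(477.4,-159.5,26)),proj("wrist",(477.4,-159.5,56)))
E
```

```text
clock: 19.55
eef_pos: [517.6, -132.8, 118.2]
tcp_rot: [3.126, 0.002, 1.597]
contact_force: [0.2, -1.2, 0.1]
opening: 1.003
clock: 19.8
eef_pos: [485.1, -156.3, 120.4]
tcp_rot: [3.127, 0.003, 1.593]
contact_force: [1.0, 0.4, 0.3]
opening: 1.003
t19.80 [ 485.1 -156.3  120.4] [179.2   0.2  91.3] F [1.  0.4 0.3] op 1.003
    [-2.1 -5.7 37.5] [ 0.8  0.2 -0.1]
    [-1.3 -3.1 22.8] [-0. -0. -0.]
(np.float64(304.2744202833825), np.float64(240.77902856071606)) (np.float64(303.2624290641993), np.float64(256.9255859398838))
```

View pics/w8z.png

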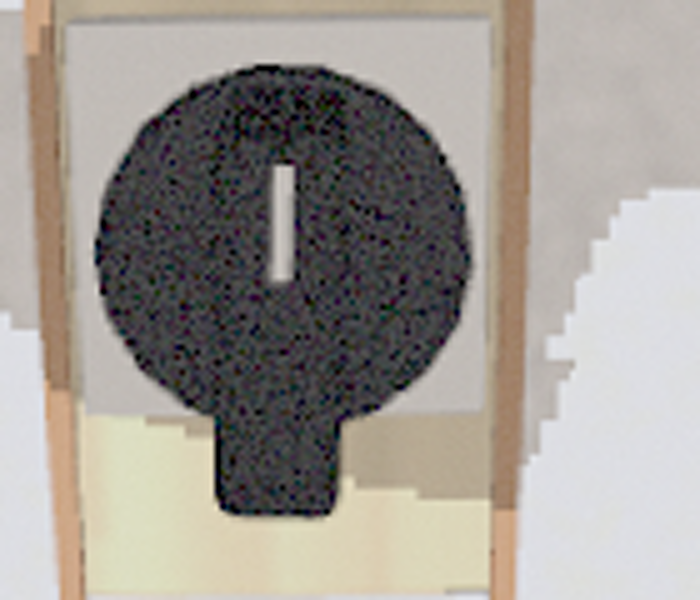

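View pics/w8.png

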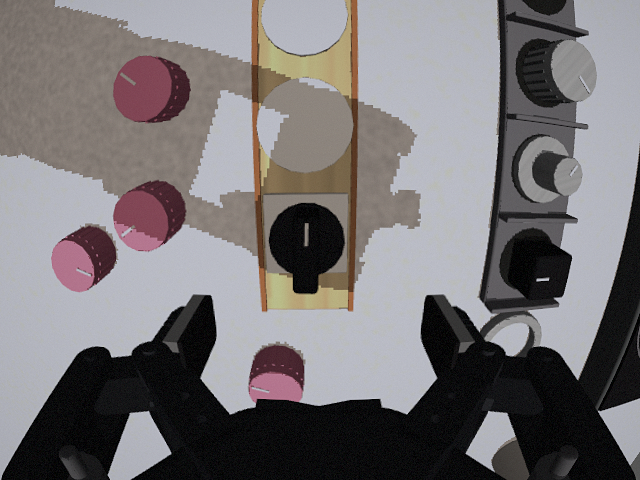

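```bash
python3 - <<'E'
from h import *
a=ray("wrist",(306.6,240.4),26);b=ray("wrist",(250+283/5,190+165/5),56);c=ray("wrist",(250+281.5/5,190+285/5),56);e=ray("wrist",(250+278/5,190+517/5),56)
print(a,b,c,e,np.degrees(np.arctan2(-(b-e)[0],(b-e)[1])))
E
python3 d.py 478 -159.5 60 91 2 38
```

```text
[ 478.95747389 -159.20340039   26.        ] [ 479.114197   -138.49354428   56.        ] [ 479.13157905 -153.19491857   56.        ] [ 479.03637924 -183.75624282   56.        ] -0.09850550721654615
t19.85 [ 485.2 -156.1  120.4] [179.2   0.2  91.3] F [-1.2  1.6 -0.3] op 0.999
    [-1.9 -5.1 37.6] [0.8 0.2 0.3]
    [-1.2 -2.7 22.7] [-0.  0.  0.]
```

```bash
python3 -m jog '0 -2 -3 20 0.8 0 1;0 0 -3 20 0 0 0;0 0 -2 15 0 0 0;0 0 0 0 0 0 0;0 0 0 0 0 0 0'; python3 d.py 478.7 -159.2 30.5 90.3 1 60
```

```text
clock: 20.27
eef_pos: [485.1, -157.4, 67.2]
tcp_rot: [3.132, 0.005, 1.578]
contact_force: [-0.4, -0.2, 0.7]
opening: 0.997
t20.27 [ 485.1 -157.4   67.2] [179.5   0.3  90.4] F [-0.4 -0.2  0.7] op 0.997
    [-1.6 -6.8 36.7] [0.5 0.3 0.1]
```

```bash
python3 -m jog '0 -2 -7 5 0.5 0.3 0;0 0 -1 9 0 0 0;0 0 -1 7 0 0 0;0 0 0 3 0 0 0;0 0 0 0 0 0 0'; python3 d.py 478.7 -159.2 30.5 90.3 1 60
```

```text
clock: 20.68
eef_pos: [479.0, -159.2, 43.6]
tcp_rot: [3.138, 0.001, 1.58]
contact_force: [0.0, 1.0, -0.9]
opening: 1.003
t20.68 [ 479.  -159.2   43.6] [179.8   0.   90.5] F [ 0.   1.  -0.9] op 1.003
    [ 0.  -0.3 13.1] [0.2 0.  0.2]
```

```bash
python3 -m jog '0 0 -1 5 0 0 0;0 0 0 4 0 0 0;0 0 0 2 0 0 0;0 0 0 1 0 0 0;0 0 0 0 0 0 0'; python3 d.py 478.7 -159.2 30.5 90.3 1 60
```

```text
clock: 21.1
eef_pos: [478.2, -159.4, 30.5]
tcp_rot: [3.137, 0.001, 1.58]
contact_force: [0.2, 0.2, 0.6]
opening: 1.002
t21.10 [ 478.2 -159.4   30.5] [179.7   0.   90.5] F [0.2 0.2 0.6] op 1.002
    [0.2 0.5 0.1] [0.3 0.  0.2]
```

```bash
python3 -m jog '100 0 0 0 0 0 0;140 0 0 0 0 0 0;170 0 0 0 0 0 0;190 0 0 0 0 0 0;205 0 0 0 0 0 0' 30;python3 -m jog '240 0 0 0 0 0 0;240 0 0 0 0 0 0;240 0 0 0 0 0 0;240 0 0 0 0 0 0'; python3 d.py 474.3 -10.7 26 90.3 1 20
```

```text
clock: 21.52
eef_pos: [478.6, -159.5, 31.0]
tcp_rot: [3.136, 0.001, 1.58]
contact_force: [-0.9, -0.1, -1.0]
opening: 0.298
clock: 21.85
eef_pos: [478.7, -159.6, 31.3]
tcp_rot: [3.136, 0.001, 1.58]
contact_force: [-0.7, 0.2, -0.2]
opening: 0.179
t21.85 [ 478.7 -159.6   31.3] [1.797e+02 1.000e-01 9.050e+01] F [-0.7  0.2 -0.2] op 0.179
    [20.  -0.4  0.7] [0.3 0.1 0.2]
```

```bash
python3 -m jog '240 0 0 -15 0 0 0;240 0 0 -30 0 0 0;240 0 0 -30 0 0 0;240 0 0 0 0 0 0'; python3 d.py 653.7 47.2 108 91.4 9 36
```

```text
clock: 22.18
eef_pos: [476.4, -158.9, 106.8]
tcp_rot: [-3.142, -0.001, 1.58]
contact_force: [1.4, -0.1, -0.3]
opening: 0.185
t22.18 [ 476.4 -158.9  106.8] [-180.    -0.    90.5] F [ 1.4 -0.1 -0.3] op 0.185
    [27.1 23.7 -0.1] [-0.  -0.  -0.9]
    [26.7 24.1 -0.2] [ 0. -0.  0.]
    [26.7 24.1 -0.2] [-0. -0. -0.]
    [26.7 24.1 -0.2] [ 0. -0.  0.]
    [26.7 24.1 -0.2] [-0. -0. -0.]
    [26.7 24.1 -0.2] [ 0. -0.  0.]
    [26.7 24.1 -0.2] [-0. -0. -0.]
    [14.7 13.3 -0.1] [ 0. -0.  0.]
    [0. 0. 0.] [-0. -0. -0.]
```

```bash
python3 -m jog '240 17 15 0 0 0 -0.9;240 27 24 0 0 0 0;240 27 24 0 0 0 0;240 27 24 0 0 0 0;240 27 24 0 0 0 0'; python3 -m jog '240 27 24 0 0 0 0;240 27 24 0 0 0 0;240 15 12 0 0 0 0;240 0 0 0 0 0 0;240 0 0 0 0 0 0'; python3 d.py 653.7 47.2 60 91.4 1 60; python3 - <<'E'
from h import *
f=optics.grab_frame("wrist")[:,:,::-1];cv2.imwrite("pics/w9.png",f)
E
```

```text
clock: 22.6
eef_pos: [584.9, -31.9, 107.8]
tcp_rot: [3.141, 0.001, 1.588]
contact_force: [0.3, -1.0, -0.4]
opening: 0.182
clock: 23.02
eef_pos: [649.7, 48.5, 104.7]
tcp_rot: [3.139, 0.0, 1.593]
contact_force: [-0.4, -0.9, -0.6]
opening: 0.18
t23.02 [649.7  48.5 104.7] [179.8   0.   91.3] F [-0.4 -0.9 -0.6] op 0.180
    [-1.4  3.8 44.7] [ 0.2  0.  -0.1]
```

View pics/w9.png

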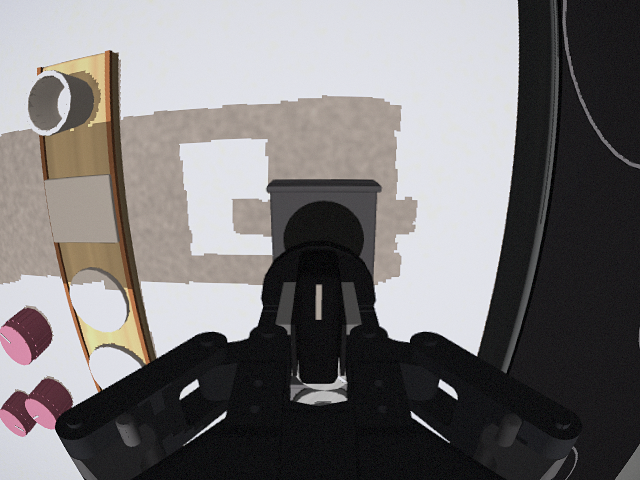

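The bar is held squarely above the left pad, which shows at (323,235). Descending.

```bash
python3 -m jog '240 -1 5 15 0 0 0;240 0 2 15 0 0 0;240 0 2 12 0 0 0;240 0 0 0 0 0 0;240 0 0 0 0 0 0'; python3 d.py 653.7 47.2 25.3 91.4 1 60
```

```text
clock: 23.48
eef_pos: [655.1, 43.1, 59.1]
tcp_rot: [-3.141, 0.001, 1.589]
contact_force: [0.5, -0.4, 0.4]
opening: 0.177
t23.48 [655.1  43.1  59.1] [-179.9    0.    91.1] F [ 0.5 -0.4  0.4] op 0.177
    [ 4.2 -1.3 33.8] [-0.1  0.  -0.3]
```

```bash
python3 -m jog '240 4 0 7 0 0 0;240 1 0 8 0 0 0;240 0 0 6 0 0 0;240 0 0 0 0 0 0;240 0 0 0 0 0 0'; python3 d.py 653.7 47.2 25.3 91.4 1 60
```

```text
clock: 23.9
eef_pos: [654.3, 47.5, 36.6]
tcp_rot: [-3.14, 0.001, 1.588]
contact_force: [0.5, -0.0, -1.0]
opening: 0.182
t23.90 [654.3  47.5  36.6] [-179.9    0.    91. ] F [ 0.5 -0.  -1. ] op 0.182
    [-0.3 -0.6 11.3] [-0.1  0.  -0.4]
```

```bash
python3 -m jog '240 0 -0.5 4 0 0 0;240 0 0 3 0 0 0;240 0 0 2 0 0 0;240 0 0 0 0 0 0;240 0 0 0 0 0 0'; python3 d.py 653.7 47.2 25.3 91.4 1 60
```

```text
clock: 24.32
eef_pos: [654.3, 47.7, 27.4]
tcp_rot: [-3.142, 0.001, 1.588]
contact_force: [-0.6, -0.1, -0.3]
opening: 0.181
t24.32 [654.3  47.7  27.4] [-180.    0.   91.] F [-0.6 -0.1 -0.3] op 0.181
    [-0.5 -0.6  2.1] [-0.   0.  -0.4]
```

```bash
python3 -m jog '240 -0.5 -0.5 1 0 0 0;240 0 0 1 0 0 0'; python3 -m jog '240 0 0 1 0 0 0'; python3 -m jog '240 0 0 1 0 0 0'
```

```text
clock: 24.48
eef_pos: [654.1, 47.2, 25.7]
tcp_rot: [3.141, 0.001, 1.588]
contact_force: [-0.4, -0.8, -0.4]
opening: 0.181
clock: 24.57
eef_pos: [654.2, 47.3, 25.1]
tcp_rot: [3.141, 0.001, 1.588]
contact_force: [-6.0, -0.5, 17.3]
opening: 0.181
clock: 24.65
eef_pos: [654.2, 47.2, 25.1]
tcp_rot: [3.141, 0.001, 1.588]
contact_force: [-6.4, -0.2, 16.1]
opening: 0.18
```

Contact as predicted. Release, lift, and retreat toward the robot for the check.

```bash
python3 -m jog '190 0 0 0 0 0 0;150 0 0 0 0 0 0;80 0 0 0 0 0 0;20 0 0 0 0 0 0;0 0 0 0 0 0 0'; python3 -m jog '0 0 0 -15 0 0 0;0 0 0 -35 0 0 0;0 0 0 -35 0 0 0;0 0 0 -35 0 0 0;0 0 0 0 0 0 0'; python3 -m jog '0 35 -15 -5 0 0 0;0 35 -15 -5 0 0 0;0 35 -15 -5 0 0 0;0 35 -15 -5 0 0 0;0 35 -15 -5 0 0 0';python3 -m jog '0 35 -15 0 0 0 0;0 35 -15 0 0 0 0;0 35 -15 0 0 0 0;0 0 0 0 0 0 0;0 0 0 0 0 0 0'; python3 - <<'E'
from h import *
for n in("top","side"):
  f=optics.grab_frame(n)[:,:,::-1];cv2.imwrite(f"pics/{n}9.png",f)
im=cv2.imread("pics/top9.png");a=cv2.resize(im[105:180,215:410],None,fx=4,fy=4,interpolation=cv2.INTER_CUBIC)
b=cv2.imread("pics/side9.png");b=cv2.resize(b[165:345,140:335],None,fx=4,fy=4,interpolation=cv2.INTER_CUBIC)[:,:780]
o=cv2.resize(cv2.vconcat([a,b]),None,fx=.57,fy=.57)
cv2.imwrite("pics/f9.png",np.clip((o/255.)**0.6*255,0,255).astype(np.uint8))
E
```

```text
clock: 25.07
eef_pos: [654.8, 47.2, 25.9]
tcp_rot: [3.139, 0.001, 1.588]
contact_force: [-0.7, 0.1, 0.5]
opening: 0.812
clock: 25.48
eef_pos: [652.7, 47.2, 151.1]
tcp_rot: [-3.138, 0.001, 1.588]
contact_force: [1.8, 0.2, 1.1]
opening: 1.0
clock: 25.9
eef_pos: [578.1, 220.0, 185.4]
tcp_rot: [3.133, 0.001, 1.578]
contact_force: [0.5, -0.1, -1.2]
opening: 0.996
clock: 26.32
eef_pos: [527.4, 336.8, 192.5]
tcp_rot: [3.126, -0.005, 1.583]
contact_force: [1.1, -0.0, -0.4]
opening: 1.001
```

View pics/f9.png

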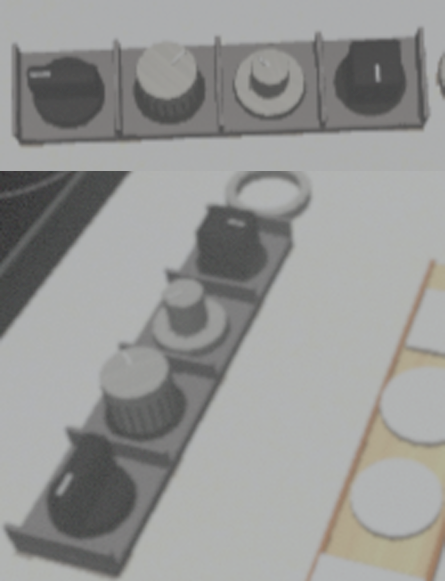

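View pics/top9.png

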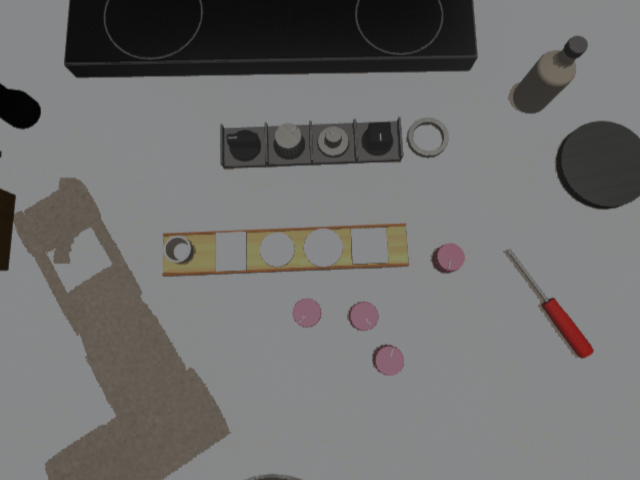

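All four stand upright in reversed order: bar, drum, step, block from left to right. Last step is a numeric check of the centring from the top view.

```bash
python3 - <<'E'
from h import *
pads=[(654.2,47.1),(655.9,-28.1),(657.7,-102.9),(659.6,-178)]
im=cv2.imread("pics/top9.png");im=np.clip((im/255.)**0.5*255,0,255).astype(np.uint8);S=9;t=[]
for k,p in enumerate(pads):
    c=np.array(proj("top",(*p,12)));x0,y0=int(c[0])-20,int(c[1])-28
    a=cv2.resize(im[y0:y0+48,x0:x0+42],None,fx=S,fy=S,interpolation=cv2.INTER_CUBIC)
    def ci(r,z,col):
        q=np.array([proj("top",(p[0]+r*np.cos(w),p[1]+r*np.sin(w),z)) for w in np.linspace(0,6.283,60)])
        cv2.polylines(a,[np.int32((q-[x0,y0]+.5)*S)],True,col,1)
    def sq(h,z,col):
        q=np.array([proj("top",(p[0]+i*h,p[1]+j*h,z)) for i,j in((1,1),(1,-1),(-1,-1),(-1,1))]);cv2.polylines(a,[np.int32((q-[x0,y0]+.5)*S)],True,col,1)
    if k==0: ci(26,20,(0,0,255))
    if k==1: ci(22,50,(0,0,255))
    if k==2: ci(26,20,(0,0,255));ci(14,50,(0,255,0))
    if k==3: sq(18,50,(0,0,255));ci(27,12,(0,255,0))
    t.append(a)
o=cv2.vconcat([cv2.hconcat(t[:2]),cv2.hconcat(t[2:])]);cv2.imwrite("pics/chk.png",cv2.resize(o,None,fx=.69,fy=.69,interpolation=cv2.INTER_AREA))
E
```

```text
(no output)
```

View pics/chk.png

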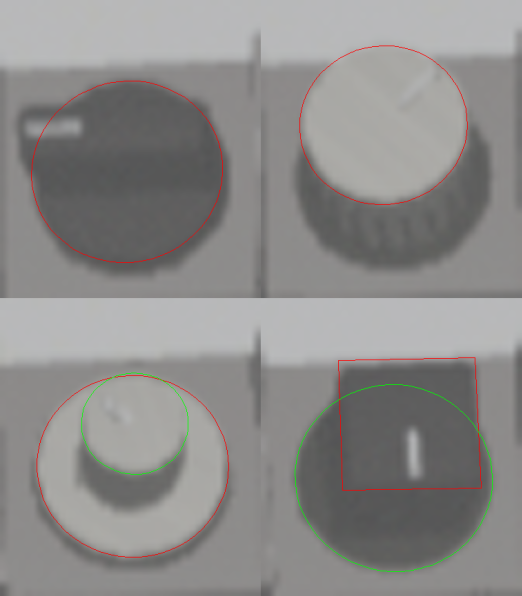

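```bash
python3 -m jog '0 0 0 0 0 0 0;0 0 0 0 0 0 0'; python3 - <<'E'
from rig import r, optics, ticket
print(ticket.sign_off())
E
```

```text
clock: 26.58
eef_pos: [529.1, 333.5, 192.7]
tcp_rot: [3.126, -0.005, 1.579]
contact_force: [0.6, -0.0, 0.7]
opening: 1.004
the job is handed in; nothing more can be done
None
```

All four knobs are on the carrier in reverse order, and the job is handed in at 26.6 s. The board read block, step, drum, bar from left to right; the carrier now reads bar, drum, step, block. I lowered each knob until the wrist felt light contact (at most about 25 N), then opened the fingers and lifted away.

The last top and side pictures show all four upright. Outlines drawn around the measured pad centres in the top view match the knobs to about 1–2 mm. The board is empty, the pink decoys are where they were, and the arm stands well clear.

The cameras disagreed by up to about 4 mm on absolute pad positions, so I relied on distances within a single view. No check failed.

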